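Sort the rack hardware into its sample trays

TASK

Sort the five loose pieces of shelving-rack hardware on the bench into the white trays: each goes in the tray whose far-side ledge carries a sample of the same kind (castor wheel, levelling foot or corner bracket). Set each piece down rather than dropping it, so that it ends resting on the tray floor, not on another piece: wheels lying flat, feet upright on their pads and the bracket sitting on its base plate. Leave the jar and the screwdriver where they are.

Things in the scene. Friction and masses are not known exactly. Their poses are not given: they have to be found in the camera images.
- wheel1: Loose castor wheel, black tyre with grey hub, lying flat: 62 mm diameter, 24 mm high, about 60 g. Origin: centre of the underside; z is its axle, up. Same as wheel2; both go in the same tray.
- wheel2: Loose castor wheel, black tyre with grey hub, lying flat: 62 mm diameter, 24 mm high, about 60 g. Origin: centre of the underside; z is its axle, up. Same as wheel1; both go in the same tray.
- foot1: Loose levelling foot standing upright, about 90 g: round steel pad 44 mm diameter, 10 mm high; hex nut 20 mm over its corners from 10 to 18 mm; steel threaded stud 12 mm diameter, top 60 mm above the underside. Origin: centre of the underside; z up along the stud. Same as foot2; both go in the same tray.
- foot2: Loose levelling foot standing upright, about 90 g: round steel pad 44 mm diameter, 10 mm high; hex nut 20 mm over its corners from 10 to 18 mm; steel threaded stud 12 mm diameter, top 60 mm above the underside. Origin: centre of the underside; z up along the stud. Same as foot1; both go in the same tray.
- bracket1: Loose cast aluminium corner bracket, 100 g, on its base plate, any yaw. Base plate 50 (x) by 36 (y) by 5 mm; at its +x end an upright plate 5 by 36 mm, 50 mm high; between them two cheeks flush with the sides (36 mm over both), solid for x = -6 to 20 mm up to 31 mm high: grip over these along y, at about x = 8 mm. Origin: centre of the underside; z up.
- tray_wheel: White tray fixed to the bench, its sample a castor wheel. Outside 140 (x) by 170 (y) by 28 mm high, inside 130 by 160; walls, floor 5 mm. Origin: centre of the underside. x points roughly away from the robot, z up. Beyond the +x wall a ledge 66 by 100 by 6 mm carries the sample, fixed, 104 mm from the origin along x, up to 66 mm high. Trays differ only in the sample.
- tray_foot: White tray fixed to the bench, its sample a levelling foot. Outside 140 (x) by 170 (y) by 28 mm high, inside 130 by 160; walls, floor 5 mm. Origin: centre of the underside. x points roughly away from the robot, z up. Beyond the +x wall a ledge 66 by 100 by 6 mm carries the sample, fixed, 104 mm from the origin along x, up to 66 mm high. Trays differ only in the sample.
- tray_bracket: White tray fixed to the bench, its sample a corner bracket. Outside 140 (x) by 170 (y) by 28 mm high, inside 130 by 160; walls, floor 5 mm. Origin: centre of the underside. x points roughly away from the robot, z up. Beyond the +x wall a ledge 66 by 100 by 6 mm carries the sample, fixed, 104 mm from the origin along x, up to 66 mm high. Trays differ only in the sample.
- jar: Bystander, to be left where it is. Closed jar standing upright, 64 mm diameter, 85 mm high, beyond the left (+y) end of the row of trays. Origin: centre of the underside.
- screwdriver: Bystander, to be left where it is. Screwdriver with a black handle lying flat on the bench beyond the right (-y) end of the row of trays, 200 mm long, roughly along x, 26 mm high. Origin: middle of its length, on the bench; x along the tool to its tip.
Things that resemble listed ones, but are neither listed nor needed, are in the scene too. What is shaped like the bracket1 but red is not meant. Leave any green look-alike of the foot1 alone.

How it is judged:
At the end, for the whole second after the job is handed in: Each piece rests in the tray of its kind: origin within 55 mm (tray x) and 70 mm (tray y) of its centre, underside under 15 mm above the tray's underside, within 0.2 rad of upright (wheels either face up), still and released; jar and screwdriver within 20 mm of their start (x of wheel1 in the frame of tray_wheel between -0.055 and 0.055 m and y of wheel1 in the frame of tray_wheel between -0.07 and 0.07 m and ((z of wheel1 in the frame of tray_wheel between 0 and 0.015 m and angle between wheel1's own z axis and vertical below 0.2 rad) or (z of wheel1 in the frame of tray_wheel below 0.039 m and angle between wheel1's own z axis and vertical above 2.94 rad)) and linear speed of each of wheel1, wheel2, foot1, foot2, bracket1 below 0.02 m/s and angular speed of each of wheel1, wheel2, foot1, foot2, bracket1 below 0.2 rad/s and x of wheel2 in the frame of tray_wheel between -0.055 and 0.055 m and y of wheel2 in the frame of tray_wheel between -0.07 and 0.07 m and ((z of wheel2 in the frame of tray_wheel between 0 and 0.015 m and angle between wheel2's own z axis and vertical below 0.2 rad) or (z of wheel2 in the frame of tray_wheel below 0.039 m and angle between wheel2's own z axis and vertical above 2.94 rad)) and x of foot1 in the frame of tray_foot between -0.055 and 0.055 m and y of foot1 in the frame of tray_foot between -0.07 and 0.07 m and z of foot1 in the frame of tray_foot between 0 and 0.015 m and angle between each of foot1, foot2, bracket1's own z axis and vertical below 0.2 rad and x of foot2 in the frame of tray_foot between -0.055 and 0.055 m and y of foot2 in the frame of tray_foot between -0.07 and 0.07 m and z of foot2 in the frame of tray_foot between 0 and 0.015 m and x of bracket1 in the frame of tray_bracket between -0.055 and 0.055 m and y of bracket1 in the frame of tray_bracket between -0.07 and 0.07 m and z of bracket1 in the frame of tray_bracket between 0 and 0.015 m and distance of each of jar, screwdriver from where it was at the start of the episode below 0.02 m); the robot touches nothing.
It fails at once if a piece falls or is thrown: it moves faster than 0.7 m/s (a fall of about 25 mm) out of the fingers ((linear speed of wheel1 above 0.7 m/s and contact force between wheel1 and the fingers below 0.05 N) or (linear speed of wheel2 above 0.7 m/s and contact force between wheel2 and the fingers below 0.05 N) or (linear speed of foot1 above 0.7 m/s and contact force between foot1 and the fingers below 0.05 N) or (linear speed of foot2 above 0.7 m/s and contact force between foot2 and the fingers below 0.05 N) or (linear speed of bracket1 above 0.7 m/s and contact force between bracket1 and the fingers below 0.05 N)).
It fails at once if the jar or the screwdriver is moved more than 20 mm (distance of any of jar, screwdriver from where it was at the start of the episode above 0.02 m).
It also fails if it takes over 128 s, if anything falls off the work surface, if the arm or the gripper's body presses on something with over 40 N, if the wrist force passes 120 N, or if a joint passes its speed limit or range.

ROBOT

A 6-joint arm with a two-finger parallel gripper is mounted at the origin on the work surface. World frame = base frame: x ahead of the robot, y to its left, z up, the work surface at z = 0. Lengths are in m, angles in rad, forces in N, time in s.
With the tool pointing down it reaches from about 0.3 to 1 m from the base axis. Payload 5.1 kg.
Tool frame: the origin (TCP) lies on the centre line of the jaws, within the pads' length; the fingertips stand 14 mm ahead of it and the grasp point (between the pads) lies 5 mm behind it; y points along the fingers, x is the direction in which the jaws open and shut, and the axes are right-handed (so a half turn about y gives the same grasp; the last joint's range is limited). The gripper opens to 95 mm and grips with 3 to 60 N. Pads are 20 mm wide; open, the fingers measure 119 mm over their backs; the gripper's body (75 mm by 180 mm) begins 59 mm behind the grasp point.
Start: joints at [1.074, 0.124, 1.65, -0, 1.367, -0.083], TCP at [0.261, 0.595, 0.229] pointing down, gripper open.
Joint ranges: [-2.61, 2.61], [-1.02, 2.33], [0.03, 2.71], [-1.35, 4.49], [0.32, 2.68], [-2.91, 2.91]. Speed limits (rad/s): [2.57, 2.57, 3.14, 3.14, 3.14, 3.14].

INTERFACE

Orientations are given as a rotation vector (axis times angle).
In Python, from bench import env, readout, cams, job, finder gives the robot as it stands. Calls block until the motion is done:
- env.move_ptp(position, orientation): joint-space move of the TCP to a pose.
- env.move_straight(position, attitude=None, vel=0.15): straight line of the TCP; attitude=None keeps the orientation; vel is the mean speed in m/s.
- env.goto_joints(angles): joint-space move.
- env.gripper_to(opening, squeeze=None): finger opening in m; squeeze is the grip in N (None keeps the last); returns when the fingers have stopped.
- env.dwell(seconds).
- env.inverse_kinematics(position, orientation): joint angles nearest the present ones, or None.
- readout.get_state(): the state.
- cams.snapshot(name): name is "scene" or "top" or "wrist"; returns the picture (400x640x3 uint8, red, green, blue); there is no depth.
- cams.get_calibration(name): a dict with "K" (3x3 intrinsics, pixels), "T" (4x4, takes a point from camera to world coordinates). Camera axes: x right, y up, looking along -z (the intrinsics and any distortion apply to the point x, -y, -z); pixel columns grow to the right and rows downward; lengths in m; the calibration is good to about 2 mm. A picture is of the moment at which its call begins: read the wrist's pose just before it. get_calibration takes no time and is no camera call; for the wrist camera it gives the pose at the moment of the call.
A pose or a line that the arm cannot do raises env.IKError and nothing moves.
- job.close_job(): hands the job in, once; it reports no verdict.
Trained networks look in the newest picture that a camera, given by its name, has taken for a name from the list of things; names that differ only in an ending like _2 or _b are one class to them, and where a whole thing is asked for, a point or a joint stands for the part that bears it (a point fixed in the world has none). Each returns a list of dicts, best first, with "conf" (0 to 1); they miss things now and then, are a little off and sometimes report something else, mostly with a low value. They report only what shows in the picture. A call takes as long as a camera call. They do not tell look-alikes from the thing itself.
- finder.search_frame(camera, target): "extent" ([left, top, width, height] in pixels, round what is visible of it).
- finder.tip_of(camera, target): "xy" ([column, row] in pixels: a listed point, or the origin of a listed thing).
The state is a dict: "time_s": time; "joint_positions": joint angles; "dq": joint speeds; "joint_torque": joint torques, N m; "eef_pos": TCP position; "tcp_rot": TCP orientation; "wrist_force": force on the tool from outside, world axes, zero at the start; "torque": the same for the moment, N m; "opening": finger opening in m.
Only numpy, scipy, OpenCV 4.12 (cv2) and the standard library are available. Lean on these libraries where they do the work, as an engineer would, in place of code of your own. Each camera call takes 0.05 s, during which the arm holds its last target.

## Working session

There is one attempt and no reset: what is moved stays moved. The work goes in short steps, each a Python script; the robot and the scene stay as the last script left them, time stands still between calls to the robot, and variables do not carry over. Pictures are saved under pics/ and viewed, and the job is handed in when it is done.

```bash
ls; mkdir -p pics; python3 - <<'E'
from bench import env, readout, cams, job, finder
import cv2
s=readout.get_state(); print(s)
for n in ["scene","top","wrist"]:
    im=cams.snapshot(n); cv2.imwrite(f"pics/{n}0.png",im[:,:,::-1]); c=cams.get_calibration(n); print(n,c)
    for t in ["wheel1","foot1","bracket1","tray_wheel","tray_foot","tray_bracket","jar","screwdriver"]:
        if n!="wrist": print(t,[([round(float(v)) for v in d["xy"]],round(d["conf"],2)) for d in finder.tip_of(n,t)])
print(readout.get_state()["time_s"])
E
```

```text
pics
{'time_s': 0.0, 'joint_positions': array([ 1.07440147e+00,  1.24468443e-01,  1.65167150e+00, -8.63684449e-05,
        1.36749755e+00, -8.25920081e-02]), 'dq': array([ 4.40030314e-05, -9.74752923e-04, -1.76120250e-04,  1.27811110e-03,
       -1.04914446e-03,  2.96463600e-04]), 'joint_torque': array([-1.81134532e-03, -4.17628491e+01, -3.59913075e+01,  7.71815283e-02,
        4.95343795e-02, -1.60303530e-04]), 'eef_pos': array([0.26110988, 0.59457562, 0.22741223]), 'tcp_rot': array([-1.37807554, -0.89792235,  0.90081446]), 'wrist_force': array([-0.3198977 , -0.60903394,  0.34462093]), 'torque': array([ 0.00286901, -0.02208306, -0.0222075 ]), 'opening': 0.09455196487911112}
scene {'K': array([[475.50399695,   0.        , 323.93435442],
       [  0.        , 475.50399695, 198.81814942],
       [  0.        ,   0.        ,   1.        ]]), 'T': array([[ 0.09747288, -0.75347047,  0.65021634,  1.3163857 ],
       [ 0.9951898 ,  0.0802329 , -0.05621344, -0.06111397],
       [-0.00981358,  0.65256795,  0.75766666,  0.97208477],
       [ 0.        ,  0.        ,  0.        ,  1.        ]])
[... 954 characters left out ...]
[250, 161], 0.56)]
tray_foot [([382, 150], 0.74), ([283, 204], 0.46)]
tray_bracket [([318, 152], 0.76)]
jar [([194, 192], 0.58)]
screwdriver [([460, 165], 0.66), ([190, 192], 0.19)]
wrist {'K': array([[308.18306287,   0.        , 321.85628096],
       [  0.        , 308.18306287, 197.80962943],
       [  0.        ,   0.        ,   1.        ]]), 'T': array([[ 4.01888349e-01, -8.74003556e-01, -2.73136486e-01,
         1.82809308e-01],
       [ 9.15688522e-01,  3.83418959e-01,  1.20434347e-01,
         6.29072981e-01],
       [-5.34340394e-04, -2.98509106e-01,  9.54406637e-01,
         3.84771472e-01],
       [ 0.00000000e+00,  0.00000000e+00,  0.00000000e+00,
         1.00000000e+00]])}
0.95
```

View pictures.

View pics/scene0.png

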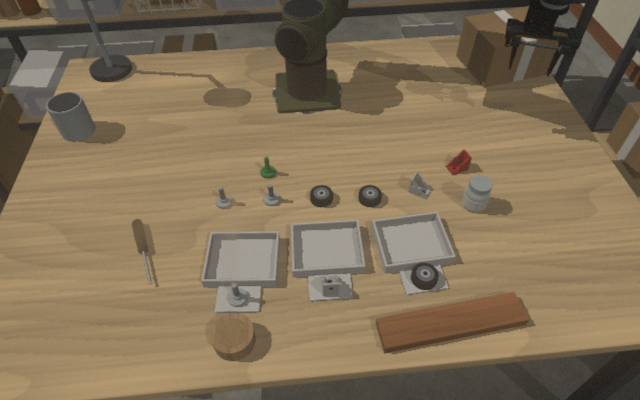

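View pics/top0.png

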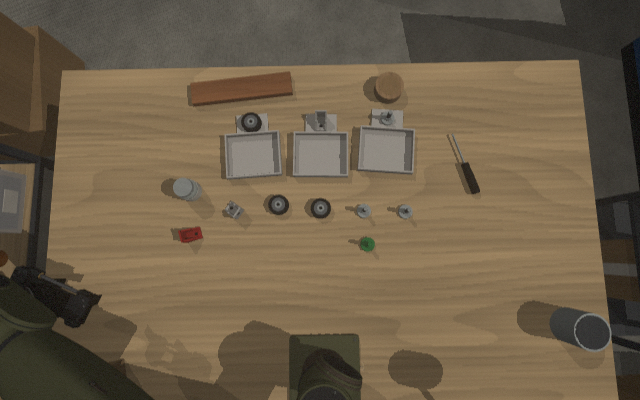

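View pics/wrist0.png

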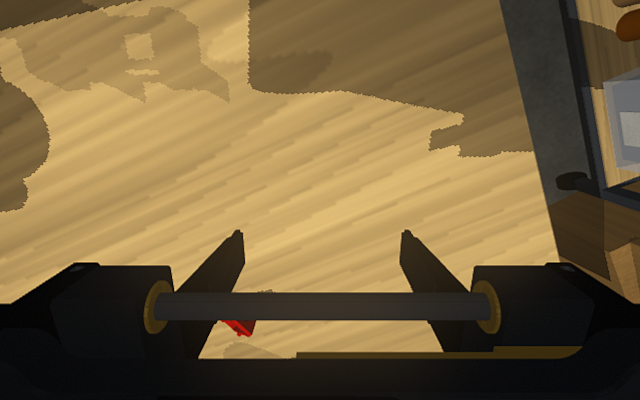

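```bash
python3 - <<'E'
import cv2
a=cv2.imread("pics/top0.png")[130:270,160:480]; cv2.imwrite("pics/topcrop.png",cv2.resize(a,None,fx=2.5,fy=2.5,interpolation=cv2.INTER_CUBIC))
a=cv2.imread("pics/scene0.png")[140:300,120:500]; cv2.imwrite("pics/scenecrop.png",cv2.resize(a,None,fx=2.1,fy=2.1,interpolation=cv2.INTER_CUBIC))
E
```

```text
(no output)
```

View pics/topcrop.png

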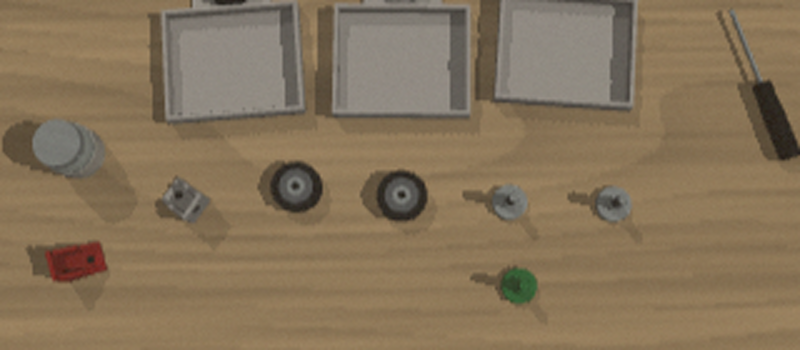

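View pics/scenecrop.png

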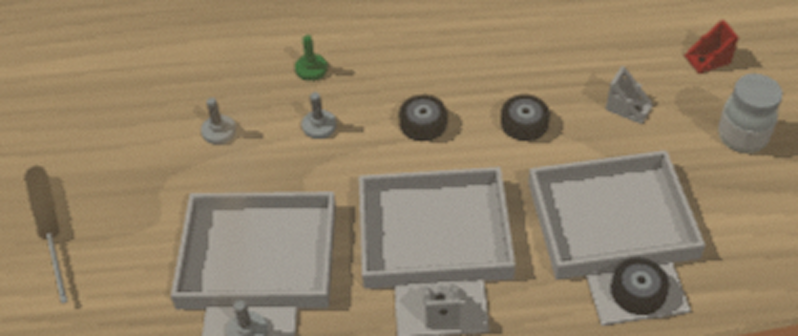

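```bash
cat > h.py <<'E'
from bench import env, readout, cams, job, finder
import numpy as np, cv2
from scipy.spatial.transform import Rotation as R
def proj(c,P):
    P=np.atleast_2d(P); T=np.linalg.inv(c["T"]); q=P@T[:3,:3].T+T[:3,3]
    q=q*np.array([1,-1,-1]); u=q@c["K"].T; return u[:,:2]/u[:,2:]
def ray(c,px,z):
    d=np.linalg.inv(c["K"])@np.array([px[0],px[1],1.0]); d=c["T"][:3,:3]@(d*np.array([1,-1,-1])); o=c["T"][:3,3]
    return (o+d*(z-o[2])/d[2])
def down(a): # a = world angle of jaw axis
    c,s=np.cos(a),np.sin(a)
    return R.from_matrix(np.array([[c,0,-s],[s,0,c],[0,-1,0]])).as_rotvec()
def save(n,im): cv2.imwrite(f"pics/{n}.png",im[:,:,::-1])
E
python3 - <<'E'
from h import *
s=readout.get_state(); print(R.from_rotvec(s["tcp_rot"]).as_matrix().round(2))
sc=cams.get_calibration("scene"); tp=cams.get_calibration("top")
# z=0 for pieces; pixel of origins
for n,a,b in [("w",(370,200),(281,205)),("w",None,(317,209)),("f",(271,199),(364,211)),("f",(222,200),(407,213)),("b",(421,189),(230,210)),("red",(457,165),(195,235)),("green",(268,169),(368,241)),("jar",(470,204),(194,192)),("sd",(144,254),(460,165)),("tw",(412,244),(250,161)),("tf",(242,262),(382,150)),("tb",(327,251),(318,152))]:
    print(n, None if a is None else ray(sc,a,0)[:2].round(3), ray(tp,b,0)[:2].round(3))
for p in [(0.40,0,0.30),(0.36,-0.05,0.3),(0.36,0,0.25)]:
  for a in (0,np.pi/2,-np.pi/2,np.pi):
    print(p,a,env.inverse_kinematics(p,down(a)))
E
```

```text
[[ 0.4   0.   -0.92]
 [ 0.92  0.    0.4 ]
 [ 0.   -1.   -0.  ]]
w [0.499 0.134] [0.493 0.127]
w None [0.479 0.015]
f [ 0.468 -0.131] [ 0.47  -0.131]
f [ 0.457 -0.263] [ 0.461 -0.264]
b [0.475 0.279] [0.48  0.285]
red [0.395 0.402] [0.405 0.392]
green [ 0.353 -0.137] [ 0.377 -0.14 ]
jar [0.541 0.396] [0.539 0.399]
sd [ 0.614 -0.447] [ 0.609 -0.438]
tw [0.653 0.214] [0.635 0.224]
tf [ 0.662 -0.206] [ 0.663 -0.194]
tb [0.652 0.002] [0.66  0.009]
(0.4, 0, 0.3) 0 [-0.13440429 -0.49957951  2.0699575   0.          1.57121466 -0.13440429]
(0.4, 0, 0.3) 1.5707963267948966 [-0.13440429 -0.49957951  2.0699575   0.          1.57121466 -1.70520062]
(0.4, 0, 0.3) -1.5707963267948966 [-0.13440429 -0.49957951  2.0699575   0.          1.57121466  1.43639203]
(0.4, 0, 0.3) 3.141592653589793 None
(0.36, -0.05, 0.3) 0 [-0.28601917 -0.59825757  2.1307009   0.          1.60914933 -0.28601917]
(0.36, -0.05, 0.3) 1.5707963267948966 [-0.28601917 -0.59825757  2.1307009   0.          1.60914933 -1.8568155 ]
(0.36, -0.05, 0.3) -1.5707963267948966 [-0.28601917 -0.59825757  2.1307009   0.          1.60914933  1.28477716]
(0.36, -0.05, 0.3) 3.141592653589793 [-2.86019169e-01 -5.98257572e-01  2.13070090e+00 -4.44089210e-16
  1.60914933e+00  2.85557348e+00]
(0.36, 0, 0.25) 0 [-0.14944454 -0.59800747  2.21214453  0.          1.52745559 -0.14944454]
(0.36, 0, 0.25) 1.5707963267948966 [-0.14944454 -0.59800747  2.21214453  0.          1.52745559 -1.72024087]
(0.36, 0, 0.25) -1.5707963267948966 [-0.14944454 -0.59800747  2.21214453  0.          1.52745559  1.42135178]
(0.36, 0, 0.25) 3.141592653589793 None
```

```bash
python3 - <<'E'
from h import *
env.move_ptp((0.37,0.1,0.30),down(-np.pi/2))
print(readout.get_state()["time_s"])
cw=cams.get_calibration("wrist"); im=cams.snapshot("wrist"); save("wrist1",im); np.savez("w1",K=cw["K"],T=cw["T"])
for t in ["wheel1","foot1","bracket1"]:
    for d in finder.tip_of("wrist",t): print(t,d["conf"],d["xy"],ray(cw,d["xy"],0)[:2].round(3))
E
```

```text
2.8083
wheel1 0.95 [392.0, 85.4] [0.475 0.002]
wheel1 0.57 [297.9, 75.3] [0.488 0.133]
foot1 0.89 [488.4, 91.0] [ 0.468 -0.133]
foot1 0.8 [581.2, 93.1] [ 0.466 -0.264]
bracket1 0.97 [200.9, 83.7] [0.477 0.268]
bracket1 0.63 [118.4, 136.7] [0.405 0.397]
```

View pics/wrist1.png

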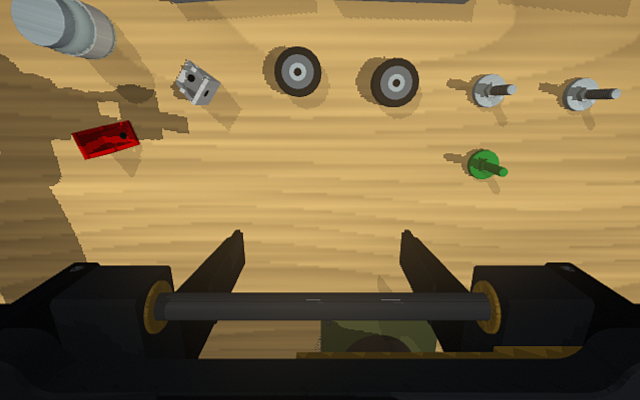

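```bash
cat > fit.py <<'E'
from h import *
sc=cams.get_calibration("scene"); tp=cams.get_calibration("top")
ims={"top":cv2.imread("pics/top0.png"),"scene":cv2.imread("pics/scene0.png")}
cal={"top":tp,"scene":sc}
tr={"wheel":[(226.8,178),(281.2,174)],"bracket":[(292.8,176),(348,176.8)],"foot":[(357.6,170),(413.2,173.2)]}
E
python3 - <<'E'
from fit import *
from scipy.optimize import minimize
# edge-based refinement: maximise gradient magnitude along projected rim (outer top)
G={}
for n,im in ims.items():
    g=cv2.GaussianBlur(cv2.cvtColor(im,cv2.COLOR_BGR2GRAY).astype(np.float32),(0,0),1.2)
    G[n]=np.hypot(cv2.Sobel(g,cv2.CV_32F,1,0),cv2.Sobel(g,cv2.CV_32F,0,1))
def pts(x,y,a,h,z,n=40):
    hx,hy=h; t=np.linspace(-1,1,n)
    L=np.concatenate([np.c_[hx+0*t,hy*t],np.c_[-hx+0*t,hy*t],np.c_[hx*t,hy+0*t],np.c_[hx*t,-hy+0*t]])
    c,s=np.cos(a),np.sin(a); return np.c_[x+c*L[:,0]-s*L[:,1],y+s*L[:,0]+c*L[:,1],np.full(len(L),z)]
def cost(p,names=("top","scene")):
    v=0
    for n in names:
        for h,z in (((.07,.085),.028),((.065,.08),.028)):
            u=proj(cal[n],pts(*p,h,z)).astype(np.float32)
            v-=cv2.remap(G[n],u[:,0].reshape(1,-1),u[:,1].reshape(1,-1),cv2.INTER_LINEAR).mean()
    return v
res={}
for k,(a,b) in tr.items():
    A=ray(tp,a,.028)[:2];B=ray(tp,b,.028)[:2]; d=B-A; yaw=np.arctan2(d[1],d[0])+np.pi/2
    ctr=(A+B)/2+0.07*np.array([np.cos(yaw),np.sin(yaw)])
    for nm in [("top",),("scene",),("top","scene")]:
        best=None
        for dy in (-.04,0,.04):
          for dx in (-.008,0,.008):
            for ddy in (-.008,0,.008):
              r=minimize(cost,[ctr[0]+dx,ctr[1]+ddy,yaw+dy],args=(nm,),method="Nelder-Mead",options=dict(initial_simplex=np.array([[ctr[0]+dx,ctr[1]+ddy,yaw+dy]]*4)+np.vstack([np.zeros(3),np.diag([.006,.006,.04])])))
              if best is None or r.fun<best.fun: best=r
        print(k,nm,best.x.round(4),best.fun, np.r_[ctr,yaw].round(3))
    res[k]=best.x
np.savez("trays",**res)
for n in ims:
    im=cv2.resize(ims[n],None,fx=4,fy=4,interpolation=cv2.INTER_CUBIC)
    for k,p in res.items():
        for h,z in (((.07,.085),.028),((.065,.08),.028)):
            for u in proj(cal[n],pts(*p,h,z)): cv2.circle(im,tuple(int(round(v*4+1.5)) for v in u),1,(0,0,255),-1)
    x0,y0,w,h=(215,105,210,85) if n=="top" else (195,205,270,115)
    o=im[y0*4:(y0+h)*4,x0*4:(x0+w)*4]; f=800/o.shape[1]; cv2.imwrite(f"pics/ov_{n}.png",cv2.resize(o,None,fx=f,fy=f))
E
```

```text
wheel ('top',) [0.6518 0.2167 0.0611] -135.25442504882812 [0.651 0.21  0.055]
wheel ('scene',) [0.656  0.2269 0.0575] -156.24815368652344 [0.651 0.21  0.055]
wheel ('top', 'scene') [0.6546 0.229  0.0539] -282.0787353515625 [0.651 0.21  0.055]
bracket ('top',) [ 0.6487  0.006  -0.0204] -139.88360595703125 [ 0.646 -0.    -0.034]
bracket ('scene',) [ 0.6533  0.0048 -0.0369] -153.37710571289062 [ 0.646 -0.    -0.034]
bracket ('top', 'scene') [ 0.6517  0.0051 -0.0264] -276.3496398925781 [ 0.646 -0.    -0.034]
foot ('top',) [ 0.6595 -0.2005 -0.087 ] -154.8128204345703 [ 0.657 -0.203 -0.078]
foot ('scene',) [ 0.6638 -0.2015 -0.0961] -152.59979248046875 [ 0.657 -0.203 -0.078]
foot ('top', 'scene') [ 0.6619 -0.201  -0.0935] -291.3657531738281 [ 0.657 -0.203 -0.078]
```

View pics/ov_top.png

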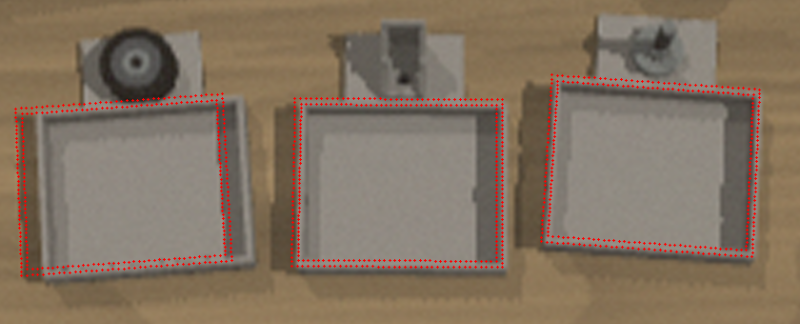

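View pics/ov_scene.png

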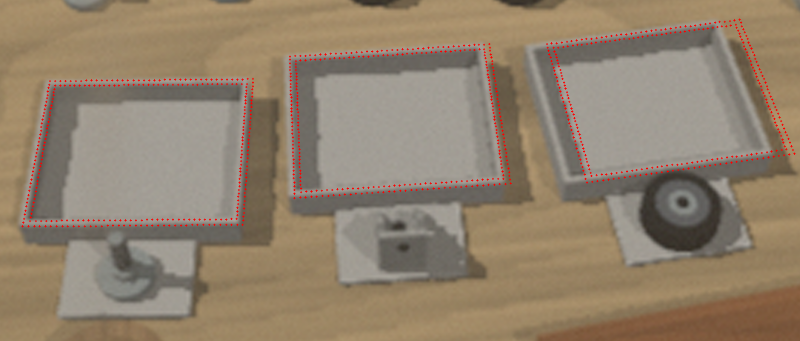

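```bash
python3 - <<'E'
from fit import *
tr=dict(np.load("trays.npz")); tr["wheel"]=np.array([.653,.212,.056]); tr["bracket"][1]-=.002; tr["foot"][1]+=.0
def rect(x,y,a,hx,hy,z):
    L=np.array([[hx,hy],[hx,-hy],[-hx,-hy],[-hx,hy]]); c,s=np.cos(a),np.sin(a)
    return np.c_[x+c*L[:,0]-s*L[:,1],y+s*L[:,0]+c*L[:,1],np.full(4,z)]
np.savez("trays",**tr)
for n,(x0,y0,w,h) in {"top":(215,105,75,85),"scene":(360,205,100,100)}.items():
    im=cv2.resize(ims[n],None,fx=8,fy=8,interpolation=cv2.INTER_CUBIC)
    cv2.polylines(im,[np.round(proj(cal[n],rect(*tr["wheel"],.07,.085,.028))*8+3.5).astype(int)],True,(0,0,255),1)
    cv2.imwrite(f"pics/ov2_{n}.png",im[y0*8:(y0+h)*8,x0*8:(x0+w)*8][:600])
a=cv2.imread("pics/ov2_top.png");b=cv2.imread("pics/ov2_scene.png"); cv2.imwrite("pics/ov2.png",cv2.resize(np.hstack([a[:600],b[:600]]),None,fx=.55,fy=.55))
E
```

```text
(no output)
```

View pics/ov2.png

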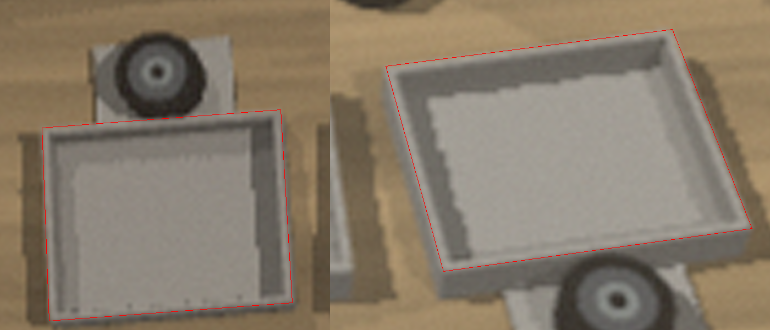

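```bash
python3 - <<'E'
from h import *
env.move_ptp((0.375,0.27,0.15),down(-np.pi/2))
cw=cams.get_calibration("wrist"); im=cams.snapshot("wrist"); np.savez("w2",K=cw["K"],T=cw["T"]); cv2.imwrite("pics/w2full.png",im[:,:,::-1])
for d in finder.tip_of("wrist","bracket1"): print(d["conf"],d["xy"],ray(cw,d["xy"],0)[:2].round(4))
print(readout.get_state()["time_s"])
u=proj(cw,[.475,.27,.02])[0].astype(int); print(u)
y0=max(u[1]-75,0);x0=u[0]-100
cv2.imwrite("pics/w2.png",cv2.resize(im[y0:y0+150,x0:x0+200,::-1],None,fx=4,fy=4,interpolation=cv2.INTER_CUBIC)); print(x0,y0)
E
```

```text
0.72 [195.9, 159.2] [0.4044 0.3962]
0.69 [322.6, 79.1] [0.4797 0.269 ]
0.62 [473.2, 69.1] [0.4884 0.1298]
4.0167
[321  83]
221 8
```

View pics/w2.png

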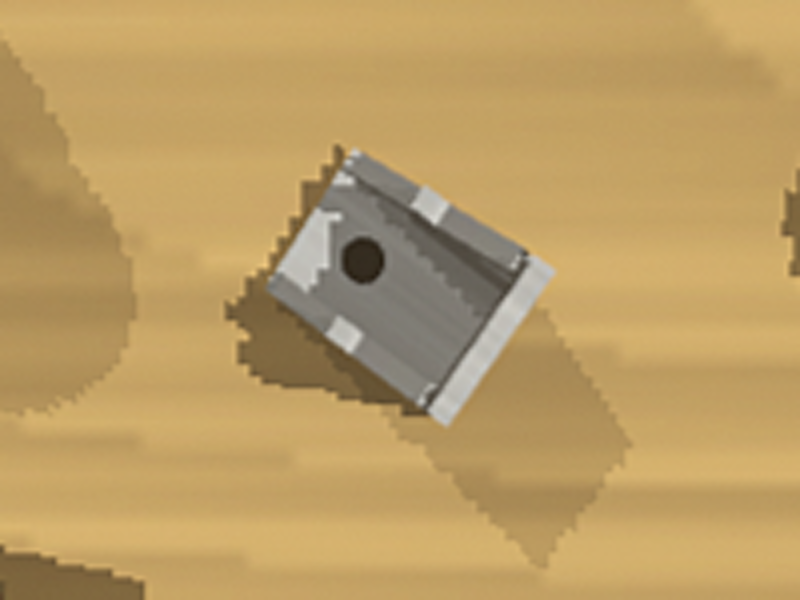

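```bash
python3 - <<'E'
from h import *
from scipy.optimize import least_squares
cw=dict(np.load("w2.npz"))
obs=np.array([(448,426),(555,272),(268,286),(350,152)])/4+np.array([221,8])
def model(p):
    L=np.array([[.025,-.018,.05],[.025,.018,.05],[-.025,-.018,.005],[-.025,.018,.005]])
    c,s=np.cos(p[2]),np.sin(p[2]); return np.c_[p[0]+c*L[:,0]-s*L[:,1],p[1]+s*L[:,0]+c*L[:,1],L[:,2]]
r=least_squares(lambda p:(proj(cw,model(p))-obs).ravel(),[.478,.269,-2.2]); print(r.x,r.fun.round(1))
yaw=r.x[2]; g=r.x[:2]+.008*np.array([np.cos(yaw),np.sin(yaw)])
print("grip",g)
for a in (yaw+np.pi/2,yaw-np.pi/2,yaw+np.pi/2+2*np.pi): print(a,env.inverse_kinematics((*g,.03),down(a)))
t=np.load("trays.npz")["bracket"]
for y in range(1): 
  for a in (t[2],t[2]+np.pi/2,t[2]-np.pi/2,t[2]+np.pi,): print(a,env.inverse_kinematics((t[0],t[1],.03),down(a)))
E
```

```text
[ 0.47852225  0.27086883 -2.18495524] [-0.1  0.3  0.2 -0.3 -0.9  0.9  0.8 -0.9]
grip [0.47391208 0.26433076]
-0.6141589093962816 [ 4.09847170e-01  1.01078342e-01  2.03684223e+00 -4.44089210e-16
  1.00367208e+00  1.02400608e+00]
-3.7557515629860747 [ 4.09847170e-01  1.01078342e-01  2.03684223e+00 -4.44089210e-16
  1.00367208e+00 -2.11758657e+00]
5.669026397783305 [ 4.09847170e-01  1.01078342e-01  2.03684223e+00 -4.44089210e-16
  1.00367208e+00  1.02400608e+00]
-0.026400608056743703 [-0.07759763  0.31663825  1.78104559  0.          1.04390881 -0.05119702]
1.544395718738153 [-7.75976284e-02  3.16638253e-01  1.78104559e+00 -4.44089210e-16
  1.04390881e+00 -1.62199335e+00]
-1.5971969348516402 [-7.75976284e-02  3.16638253e-01  1.78104559e+00 -4.44089210e-16
  1.04390881e+00  1.51959931e+00]
3.1151920455330493 None
```

```bash
cat >> h.py <<'E'
def pick(x,y,a,z,op=.093,sq=25,hi=.13):
    env.gripper_to(op,sq)
    env.move_ptp((x,y,hi),down(a)); env.move_straight((x,y,z),vel=.15)
    s0=readout.get_state(); env.gripper_to(0.0,sq); s=readout.get_state()
    print("pick z",s0["eef_pos"].round(4),"open",round(s["opening"],4),"F",s["wrist_force"].round(1))
    env.move_straight((x,y,hi),vel=.15); s=readout.get_state()
    print("lifted open",round(s["opening"],4),"F",s["wrist_force"].round(1),"t",s["time_s"])
    return s["opening"]
def place(x,y,a,z,op,hi=.14,dz=.001):
    env.move_ptp((x,y,hi),down(a)); env.move_straight((x,y,z+.02),vel=.15); env.move_straight((x,y,z+dz),vel=.03)
    s=readout.get_state(); print("place",s["eef_pos"].round(4),"open",round(s["opening"],4),"F",s["wrist_force"].round(1))
    env.gripper_to(op); env.dwell(.1); env.move_straight((x,y,hi),vel=.15)
    print("t",readout.get_state()["time_s"])
def tpt(k,u,v):
    t=np.load("trays.npz")[k]; c,s=np.cos(t[2]),np.sin(t[2]); return t[0]+c*u-s*v,t[1]+s*u+c*v,t[2]
E
python3 - <<'E'
from h import *
o=pick(.4739,.2643,-0.6142,.020)
if o>.03:
    x,y,a=tpt("bracket",0,0)
    place(x,y,a,.025,.065)
E
```

```text
pick z [0.4747 0.2647 0.021 ] open 0.0359 F [-1.4  0.1 -0.1]
lifted open 0.0358 F [-0.1 -0.2 -1.1] t 8.0
place [0.6517 0.0031 0.0259] open 0.0358 F [ 0.5  0.9 -1.4]
t 12.4833
```

```bash
python3 - <<'E'
from h import *
cw=dict(np.load("w1.npz"))
for p in [(297.5,72),(396,82.5)]: print(ray(cw,p,.024))
for p in [(487,93),(578,97)]: print(ray(cw,p,.01), "studtop")
for p in [(514,90),(620,94)]: print(ray(cw,p,.06))
im=cams.snapshot("top"); save("top2",im); cv2.imwrite("pics/top2c.png",cv2.resize(im[100:260,190:440,::-1],None,fx=3.2,fy=3.2,interpolation=cv2.INTER_CUBIC))
E
```

```text
[0.49061697 0.13184608 0.024     ]
[0.47795148 0.00255889 0.024     ]
[ 0.46538974 -0.12640322  0.01      ] studtop
[ 0.46033605 -0.25254872  0.01      ] studtop
[ 0.46758122 -0.13324016  0.06      ]
[ 0.46314271 -0.26336262  0.06      ]
```

View pics/top2c.png

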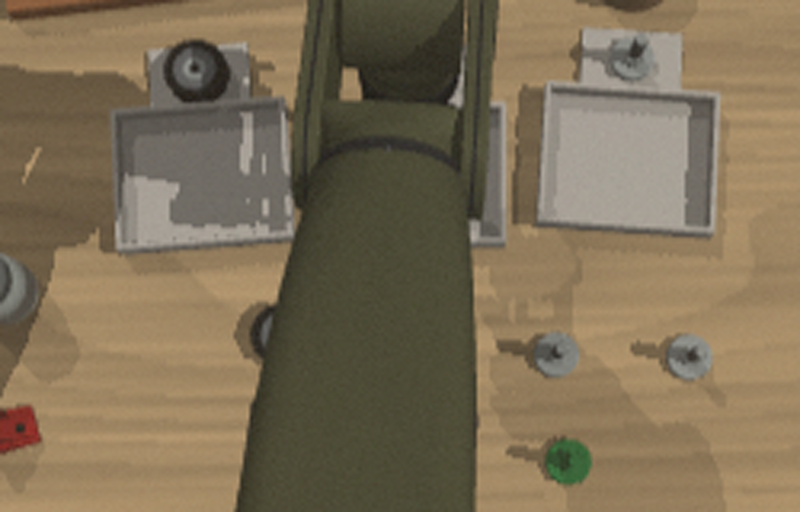

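```bash
python3 - <<'E'
from h import *
for (wx,wy),v in (((.490,.1317),.036),((.4775,.0026),-.036)):
    x,y,a=tpt("wheel",0,v)
    if pick(wx,wy,a,.018)<.05: break
    place(x,y,a,.023,.078)
E
```

```text
pick z [0.4911 0.1317 0.0188] open 0.0616 F [-0.7  1.   2.3]
lifted open 0.0612 F [-0.3  0.6 -0.8] t 16.4917
place [0.651  0.2479 0.0239] open 0.0612 F [-0.1 -0.6 -0.7]
t 20.4667
pick z [0.4784 0.0027 0.0188] open 0.0613 F [-0.8 -0.   2.2]
lifted open 0.0614 F [ 0.5 -0.9 -0.5] t 24.5667
place [0.655  0.1761 0.0239] open 0.0616 F [ 0.6 -0.1 -0.8]
t 28.7
```

```bash
python3 - <<'E'
from h import *
for (wx,wy),v in (((.468,-.1325),.036),((.463,-.2635),-.036)):
    x,y,a=tpt("foot",0,v)
    o=pick(wx,wy,a,.037,op=.07,hi=.15)
    if not .009<o<.016: break
    place(x,y,a,.042,.05,hi=.16,dz=.0005)
E
```

```text
pick z [ 0.4689 -0.1326  0.0378] open 0.0117 F [ 0.2 -0.9 -0.3]
lifted open 0.0115 F [-0.3  0.2 -1.2] t 33.2333
place [ 0.6652 -0.1652  0.0423] open 0.0113 F [ 0.3 -1.4 -0.3]
t 37.5083
pick z [ 0.4639 -0.2638  0.0379] open 0.0111 F [ 0.1  0.1 -0.1]
lifted open 0.0115 F [-0.2 -0.  -1.1] t 41.7583
place [ 0.6585 -0.2369  0.0423] open 0.0113 F [-1.5  0.3 -1.3]
t 46.025
```

Move clear and check.

```bash
python3 - <<'E'
from h import *
env.move_ptp((.33,-.05,.33),down(-np.pi/2)); env.goto_joints([1.074,.124,1.65,0,1.367,-.083])
for n in ("top","scene"):
    im=cams.snapshot(n); c=cams.get_calibration(n)
    b=im[100:260,160:480] if n=="top" else im[140:320,120:500]
    cv2.imwrite(f"pics/end_{n}.png",cv2.resize(b[:,:,::-1],None,fx=800/b.shape[1],fy=800/b.shape[1],interpolation=cv2.INTER_CUBIC))
    for t,k in (("wheel1","wheel"),("foot1","foot"),("bracket1","bracket"),("jar",None),("screwdriver",None)):
        for d in finder.tip_of(n,t):
            p=ray(c,d["xy"],.005 if k else 0); q=""
            if k:
                T=np.load("trays.npz")[k]; e=p[:2]-T[:2]; q=(R.from_euler("z",-T[2]).apply([*e,0])[:2]).round(3)
            print(n,t,round(d["conf"],2),p[:2].round(3),"in tray",q)
print(readout.get_state()["time_s"])
E
```

```text
top wheel1 0.68 [0.652 0.232] in tray [0.   0.02]
top wheel1 0.64 [0.65  0.177] in tray [-0.004 -0.034]
top foot1 0.63 [ 0.667 -0.167] in tray [0.002 0.034]
top foot1 0.45 [ 0.368 -0.144] in tray [-0.298  0.029]
top foot1 0.43 [ 0.664 -0.229] in tray [ 0.005 -0.028]
top bracket1 0.74 [0.414 0.39 ] in tray [-0.248  0.38 ]
top bracket1 0.7 [0.658 0.024] in tray [0.006 0.021]
top jar 0.86 [0.542 0.399] in tray 
top jar 0.34 [0.654 0.173] in tray 
top screwdriver 0.62 [ 0.602 -0.448] in tray 
scene wheel1 0.88 [0.656 0.247] in tray [0.005 0.035]
scene wheel1 0.66 [0.658 0.176] in tray [ 0.003 -0.036]
scene wheel1 0.55 [ 0.616 -0.448] in tray [-0.074 -0.657]
scene foot1 0.78 [ 0.668 -0.162] in tray [0.003 0.04 ]
scene foot1 0.66 [ 0.661 -0.229] in tray [ 0.001 -0.028]
scene foot1 0.61 [ 0.372 -0.137] in tray [-0.294  0.037]
scene foot1 0.36 [0.654 0.253] in tray [-0.05   0.451]
scene bracket1 0.95 [0.402 0.396] in tray [-0.26   0.386]
scene bracket1 0.76 [0.653 0.011] in tray [0.001 0.008]
scene jar 0.98 [0.543 0.402] in tray 
scene screwdriver 0.75 [ 0.615 -0.447] in tray 
scene screwdriver 0.19 [0.658 0.21 ] in tray 
50.5
```

View pics/end_top.png

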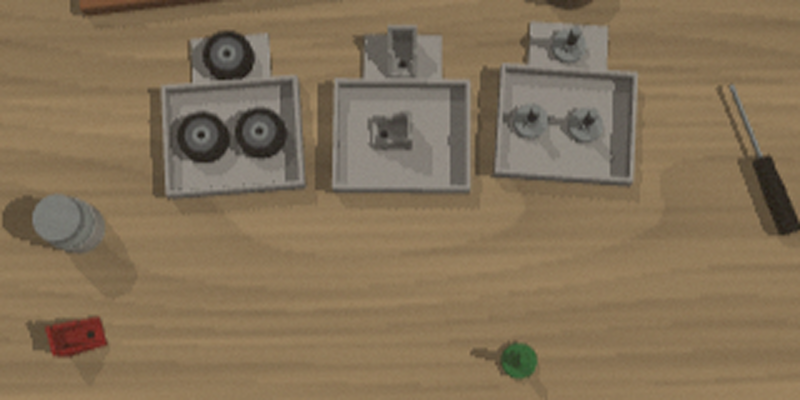

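View pics/end_scene.png

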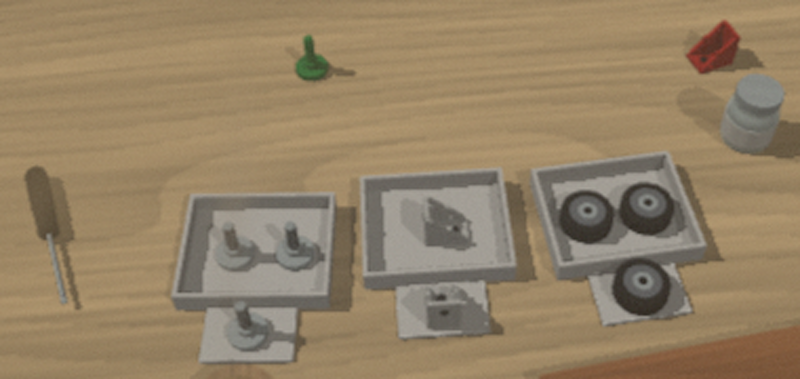

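The pictures show wheels lying flat at crop (202,135) and (260,132), the bracket on its base plate at (390,131) and feet upright at (529,120) and (583,123). Each is in the right tray. The jar, screwdriver, red bracket and green foot have not moved. Handing in.

```bash
python3 -c "
from bench import job; print(job.close_job())"
```

```text
the job is handed in; nothing more can be done
None
```

All five pieces are sorted and the job is handed in. Both wheels, both steel feet and the aluminium bracket are in the trays with matching samples, set down within about 1 mm of the floor. It took about 50.5 s of the 128 s allowed.

- **Placement:** The last top and scene pictures show the wheels flat, the feet upright and the bracket on its base plate. In tray coordinates every piece is within about 10 mm of centre along x and 40 mm along y, against limits of 55 and 70 mm.
- **Left alone:** The jar reads within 5 mm of its first position. The screwdriver reads within 2 mm in the scene view and about 12 mm in the top view, and it looks unmoved in the pictures. The red bracket and green foot were not touched.
- **Disagreements:** The finder put one wheel at tray y = +0.020 m in the top view and +0.035 m in the scene view. It put the bracket at +0.021 m and +0.008 m. I trusted the scene values because they match the commanded placements, and either value is well within limits. Some low-confidence false detections also came up, such as a "wheel" on the screwdriver.
- **Mended along the way:** The first automatic fit of the wheel tray locked onto a shadow. I corrected it by overlay before placing anything.

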